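# Pin the microscope carriage to its base for transport

## Robot

A 6-joint arm with a two-finger parallel gripper is mounted at the origin on the work surface. World frame = base frame: x ahead of the robot, y to its left, z up, the work surface at z = 0. Lengths are in m, angles in rad, forces in N, time in s.
With the tool pointing down it reaches from about 0.3 to 0.875 m from the base axis. Payload 6.4 kg.
Tool frame: the origin (TCP) lies midway between the tips of the shut fingers; the grasp point (between the pads) lies 19 mm behind it; z points along the fingers, y is the line along which they close (so a half turn about z gives the same grasp; the last joint's range is limited). The gripper opens to 85 mm and grips with 20 to 120 N. Pads are 22 mm wide; open, the fingers measure 114 mm over their backs; the gripper's body (76 mm by 85 mm) begins 54 mm behind the grasp point. The pads swing forward as they close: fully open they stand 13 mm farther back than shut.
Start: joints at [1.008, 0.181, 1.607, -0, 1.354, -0.206], TCP at [0.201, 0.539, 0.231] pointing down, gripper open.
Joint ranges: [-2.99, 2.99], [-0.89, 2.07], [0.3, 2.58], [-1.14, 4.28], [0, 2.63], [-3.12, 3.12]. Speed limits (rad/s): [2.57, 2.57, 3.01, 3.14, 3.14, 3.14].

## Interface

Orientations are given as a unit quaternion [w, x, y, z].
In Python, from bench import sensors, vision, ctrl gives the robot as it stands.
- The arm moves only by the tool carry_out, never from a script. Its argument "deltas" is text: rows parted by semicolons, each of 7 numbers parted by spaces: the shift along the tool's x, y, z in mm, then the turn, a rotation vector about the tool's x, y, z in rad, then the closure, from 0 (fully open) to 1 (shut). In form: tx ty tz ax ay az claw; .... A call has 1 to 12 rows; each row is the pose to reach, as a shift and turn from the pose commanded when the call began, along the tool's axes at that moment; what a row does not reach only later rows make up. A row lasts 1/8 s, in which the tool goes at most 62.5 mm and 10.7 degrees, less where a joint would pass 70% of its speed; a pose out of reach is approached as far as the arm can. A call with a gripper value outside its range is refused whole. The fingers move at their own pace and stop on an object; the grip force is fixed at half the most. Time passes only in rows, so rows that repeat a pose let the fingers close. It gives the time, the measured TCP pose, the force, the opening and the grip force at its end, in the units of the state.
- sensors.get_obs(): the state, without advancing time (a new reading comes with each control period).
- vision.camera(name): name is "scene" or "top"; returns the picture (400x640x3 uint8, blue, green, red); there is no depth.
- vision.camera_model(name): a dict with "K" (3x3 intrinsics, pixels), "k1" (the pictures are not rectified: a ray, as slopes to the right and down, at radius r is drawn at 1 + k1 r^2 times it, then the intrinsics apply), "extrinsics" (4x4, takes a point from world to camera coordinates). Camera axes: x right, y down, z forward; pixel columns grow to the right and rows downward; lengths in m; the calibration is good to about 2 mm. A picture is of the moment at which its call begins. camera_model takes no time and is no camera call.
- ctrl.hand_in(): hands the job in; it is judged then, once.
The state is a dict: "time_s": time; "q": joint angles; "dq": joint speeds; "joint_efforts": joint torques, N m; "eef_pos": TCP position; "eef_rot": TCP orientation; "wrist_force": force on the tool from outside, world axes, zero at the start; "torque": the same for the moment, N m; "opening": opening from 0.0 (shut) to 1.0 (fully open); "grasp_force": force on a finger pad.
Only numpy, scipy, OpenCV 4.12 (cv2) and the standard library are available. Lean on these libraries where they do the work, as an engineer would, in place of code of your own. Each camera call takes 0.05 s, during which the arm holds its last target. There are 200 camera calls.

## Task

Lock the microscope's carriage for transport: take the long flanged pin from the grey rack and push it down through the hole in the aluminium carriage into the matching hole in the dark base beneath, holding it until it is practically home, then let go with its flange resting on the carriage. Leave the short flanged pin in the rack, and do not lift or tip the carriage.

Things in the scene. Friction and masses are not known exactly. Their poses are not given: they have to be found in the camera images.
- long_pin: Pin to use: steel shaft 14 mm thick, 60 long, its last 8 mm tapering to a 10 mm foot; then a flange 40 across, 6 thick; then a black round grip 26 across, 40 high (z = 66 to 106 mm). 0.12 kg. Origin: centre of the foot, z up the shaft. Stands upright, loose, in a socket of the rack (see short_pin), flange 34 mm above the rack's top; lift 30 mm to clear.
- short_pin: Bystander: same flange and grip, but shaft only 30 mm, so it is 76 mm tall, flange 4 mm above the rack. Origin: centre of foot, z up. Grey rack: 60 x 230 mm, 40 high, fixed; 3 sockets in a row along its length, 80 mm apart, 16 wide, 26 deep, in changing order: long pin, short pin, and a key of the long shaft with a 32 mm black ball, no flange.
- carriage: Aluminium plate 104 x 194 mm, 20 thick, 0.9 kg, loose in a shallow rim (2 mm play) on the fixed dark steel base (130 x 220, 45 high). Origin: on the axis of its vertical 28 mm through hole, at the plate's top face (65 mm above the table); z up, y along the plate towards a black housing 57 mm high that begins 70 mm from the hole's axis.
- socket (a point): Centre of the mouth of the base's hole: 45 mm above the table, under the carriage's hole (within 2 mm) and covered by the carriage; 28 mm in diameter, 45 deep, z up. With the pin home its foot is 40 mm below this point and its flange lies on the carriage.
Things that resemble listed ones, but are neither listed nor needed, are in the scene too. What is shaped like the long_pin but yellow is not meant.

How it is judged:
By the outcome, as a careful person would: the job done as asked, in the order asked, and still so for the second after the job is handed in, with the robot touching nothing.
It also fails if it takes over 35 s, if anything falls off the work surface, if the arm or the gripper's body presses on something with over 40 N, if the wrist force passes 120 N, or if a joint passes its speed limit or range.

## Working session

There is one attempt and no reset: what is moved stays moved. The work goes in short steps, Python scripts to look and compute and a tool call to move; the robot and the scene stay as the last step left them, time stands still between calls to the robot, and variables do not carry over. Pictures are saved under pics/ and viewed, at most 10 in all, crops included, and the job is handed in when it is done.

Besides the shell and the picture viewer there is one more tool, called after "Request:" in YAML: its name, and indented under it one key for each argument. carry_out: Moves the arm, as the interface text tells. Its arguments: {"type":"object","properties":{"deltas":{"type":"string"}},"required":["deltas"]}

```bash
mkdir -p pics; cat > h.py <<'E'
import numpy as np, cv2
from bench import sensors, vision, ctrl
def ray(name,u,v):
    m=vision.camera_model(name);K=np.array(m["K"]);E=np.array(m["extrinsics"])
    p=np.array([(u-K[0,2])/K[0,0],(v-K[1,2])/K[1,1]]);s=p.copy()
    for _ in range(20): s=p/(1+m["k1"]*(s@s))
    R,t=E[:3,:3],E[:3,3]
    return -R.T@t, R.T@np.array([s[0],s[1],1])
def at(name,u,v,z):
    c,d=ray(name,u,v); return c+d*(z-c[2])/d[2]
def proj(name,P):
    m=vision.camera_model(name);K=np.array(m["K"]);E=np.array(m["extrinsics"])
    q=E[:3,:3]@np.array(P)+E[:3,3];s=q[:2]/q[2];s=s*(1+m["k1"]*(s@s))
    return np.array([K[0,0]*s[0]+K[0,2],K[1,1]*s[1]+K[1,2]])
def snap(name,f,crop=None,k=1):
    im=vision.camera(name)
    if crop: a,b,c,d=crop; im=im[b:d,a:c]
    cv2.imwrite("pics/"+f,cv2.resize(im,None,fx=k,fy=k,interpolation=cv2.INTER_CUBIC))
E
python3 - <<'E'
from h import *
snap("top","t1.png");snap("scene","s1.png")
for n in("top","scene"):
    m=vision.camera_model(n);print(m, ray(n,320,200))
o=sensors.get_obs();print(o["eef_pos"],o["eef_rot"],o["opening"],o["time_s"])
E
```

```text
{'K': array([[394.67757666,   0.        , 313.9082994 ],
       [  0.        , 394.67757666, 192.91232999],
       [  0.        ,   0.        ,   1.        ]]), 'k1': -0.09412876363873825, 'extrinsics': array([[ 0.15139385, -0.98846805, -0.00328878, -0.12722847],
       [-0.96746165, -0.1474925 , -0.20558188,  0.50982113],
       [ 0.20272605,  0.0343056 , -0.97863439,  0.66791829],
       [ 0.        ,  0.        ,  0.        ,  1.        ]])} (array([ 0.37708956, -0.07347983,  0.75803937]), array([ 0.18768816,  0.01639934, -0.98237722]))
{'K': array([[443.42528849,   0.        , 313.22294284],
       [  0.        , 443.42528849, 201.91193954],
       [  0.        ,   0.        ,   1.        ]]), 'k1': 0.03487617180211667, 'extrinsics': array([[ 8.45548129e-01,  5.33899083e-01, -3.62321496e-04,
        -4.03858931e-01],
       [ 3.44810557e-01, -5.46602196e-01, -7.63106624e-01,
        -1.49512125e-01],
       [-4.07619972e-01,  6.45118446e-01, -6.46272503e-01,
         1.03966711e+00],
       [ 0.00000000e+00,  0.00000000e+00,  0.00000000e+00,
         1.00000000e+00]])} (array([ 0.8168246 , -0.53681217,  0.55766825]), array([-0.39618394,  0.65563497, -0.64298774]))
[0.2005173  0.53836945 0.23047761] [-3.10051705e-04  1.77450565e-01  9.84129392e-01 -7.34839471e-04] 1.0004211913444414 0.1
```

View pics/t1.png

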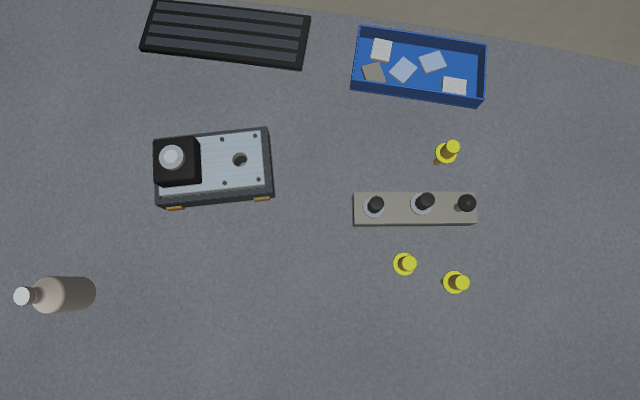

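View pics/s1.png

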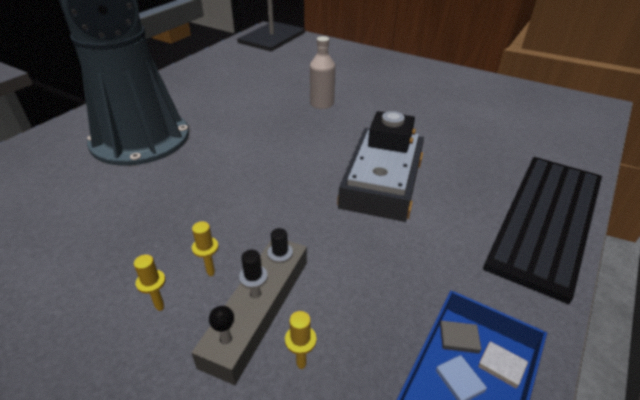

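The top view has the rack at (353–477, 190–226). Candidates for the pin:
- **Black grip with raised flange:** top (424,201), scene (252,265). This is the long pin, because its shaft is visible under the flange.
- **Low flange:** top (375,205), scene (280,240). This is the short pin.
- **Black ball:** top (467,203), scene (222,318). This is the key.
- **Yellow pins:** top (447,152), (405,264), (456,282). These are decoys.

The carriage hole is at top (240,159), scene (380,171). I'll check these in a close crop.

```bash
python3 - <<'E'
from h import *
a=vision.camera("top");b=vision.camera("scene")
r=lambda im,x,y,w,h,k:cv2.resize(im[y:y+h,x:x+w],None,fx=k,fy=k,interpolation=cv2.INTER_CUBIC)
A=np.hstack([r(a,345,175,140,60,3)[:, :400],r(a,200,130,80,60,5)[:180*1+120,:400][:180] if 0 else np.zeros((180,400,3),np.uint8)])
A=np.zeros((600,800,3),np.uint8)
A[:280,:400]=r(a,350,165,100,70,4)       # top rack x4
A[:280,400:]=r(a,200,125,100,70,4)       # top hole x4
A[290:570,:400]=r(b,210,220,100,70,4)    # scene pins
A[290:570,400:]=r(b,330,135,100,70,4)    # scene hole
cv2.imwrite("pics/c1.png",A)
for u,v,z in((424,201,.12),(424,201,.08),(375,205,.09),(467,203,.1),(240,159,.065)):print(u,v,at("top",u,v,z))
for u,v,z in((252,253,.12),(380,171,.065)):print('s',at("scene",u,v,z))
E
```

```text
424 201 [ 0.52320623 -0.23337192  0.12      ]
424 201 [ 0.53236659 -0.24339588  0.08      ]
375 205 [ 0.5103071  -0.15725948  0.09      ]
467 203 [ 0.53553016 -0.31300818  0.1       ]
240 159 [0.56309146 0.09459211 0.065     ]
s [ 0.52791471 -0.23357339  0.12      ]
s [0.56398578 0.09732503 0.065     ]
```

View pics/c1.png

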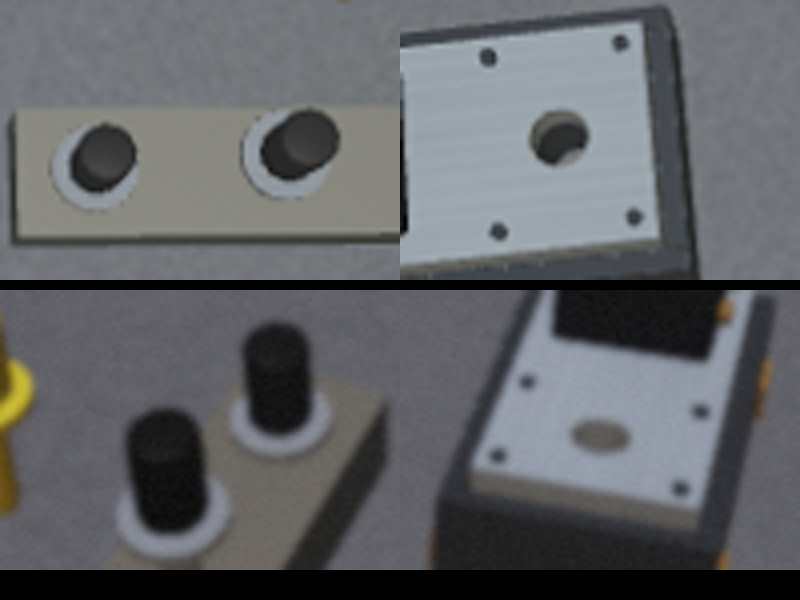

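```bash
cat >> h.py <<'E'
from scipy.optimize import least_squares
def tri(obs,z):  # obs [(cam,u,v)], known height
    f=lambda p:np.concatenate([proj(n,[p[0],p[1],z])-np.array([u,v]) for n,u,v in obs])
    r=least_squares(f,[.5,0]);return r.x,r.fun
def todelta(W,o=None):
    from scipy.spatial.transform import Rotation as Ro
    o=o or sensors.get_obs();q=o["eef_rot"];R=Ro.from_quat([q[1],q[2],q[3],q[0]]).as_matrix()
    return 1000*R.T@(np.array(W)-o["eef_pos"]),R
E
python3 - <<'E'
from h import *
print(at("top",427.2,199.3,.12),at("top",421.6,203,.08),at("scene",250.6,254.3,.12))
print(tri([("top",427.2,199.3),("scene",250.6,254.3)],.12))
print(tri([("top",239.5,159.3),("scene",380,171.3)],.065))
print("short",at("top",376.6,203.8,.09))
for u,v in((453,147),(408,264),(462,283)):print("y",at("top",u,v,.106))
h=at("top",239.5,159.3,.065);k=at("top",180,160,.122);print("housing",k)
a=at("top",353,192,.04);b=at("top",477,193,.04);print("rackdir",np.degrees(np.arctan2(*(b-a)[[1,0]])),np.linalg.norm(b-a))
d,R=todelta([.525,-.235,.25]);print(d,R)
E
```

```text
[ 0.52687058 -0.23841946  0.12      ] [ 0.52816173 -0.23950971  0.08      ] [ 0.52780688 -0.23643916  0.12      ]
(array([ 0.52751694, -0.23729667]), array([-0.62938258, -0.47809692, -0.57242939,  0.31493478]))
(array([0.56345381, 0.09592083]), array([-0.16771413, -0.58953213, -0.58722063, -0.01274   ]))
short [ 0.51280707 -0.15974268  0.09      ]
y [ 0.63014976 -0.27911537  0.106     ]
y [ 0.417729   -0.22108612  0.106     ]
y [ 0.39964427 -0.31332369  0.106     ]
housing [0.53102977 0.18229649 0.122     ]
rackdir -81.79580932356515 0.2351262359286571
[-574.12497625 -611.47237837  -18.7482885 ] [[-9.37008058e-01  3.49307155e-01 -6.41631568e-04]
 [ 3.49307650e-01  9.37007573e-01 -9.86584361e-04]
 [ 2.56592662e-04 -1.14856431e-03 -9.99999307e-01]]
```

Request:
carry_out:
  deltas: "0 0 -60 0 0 0 0; -577 -613 -60 0 0 1.06 0; -577 -613 -60 0 0 1.06 0; -577 -613 -60 0 0 1.06 0; -577 -613 -60 0 0 1.06 0; -577 -613 -60 0 0 1.06 0; -577 -613 -60 0 0 1.06 0; -577 -613 -60 0 0 1.06 0; -577 -613 -60 0 0 1.06 0; -577 -613 -60 0 0 1.06 0; -577 -613 -60 0 0 1.06 0; -577 -613 -60 0 0 1.06 0"

```text
time_s: 1.7
eef_pos: [0.4679, -0.097, 0.2914]
eef_rot: [0.0, 0.651, 0.759, 0.0]
wrist_force: [1.1, -0.2, 0.3]
opening: 1.006
grasp_force: 0.0
```

Request:
carry_out:
  deltas: "-148 37.5 0 0 0 0 0; -148 37.5 0 0 0 0 0; -148 37.5 50 0 0 0 0; -148 37.5 120 0 0 0 0; -148 37.5 140 0 0 0 0; -148 37.5 140 0 0 0 0; -148 37.5 140 0 0 0 0"

```text
time_s: 2.58
eef_pos: [0.5282, -0.2359, 0.1529]
eef_rot: [0.001, 0.651, 0.759, 0.0]
wrist_force: [-0.7, -0.5, 0.3]
opening: 1.0
grasp_force: 0.0
```

```bash
python3 - <<'E'
from h import *
a=vision.camera("top");b=vision.camera("scene")
A=np.hstack([cv2.resize(a[120:270,340:490],None,fx=2.6,fy=2.6,interpolation=3),cv2.resize(b[150:300,180:330],None,fx=2.6,fy=2.6,interpolation=3)])
cv2.imwrite("pics/c2.png",A)
o=sensors.get_obs();print(o["eef_pos"],o["eef_rot"],o["wrist_force"],o["time_s"])
E
```

```text
[ 0.52855004 -0.23611437  0.15366878] [1.99635884e-03 6.50528397e-01 7.59479292e-01 1.56903600e-04] [-7.69290460e-02  6.79985683e-04  9.13597021e-01] 2.675
```

View pics/c2.png

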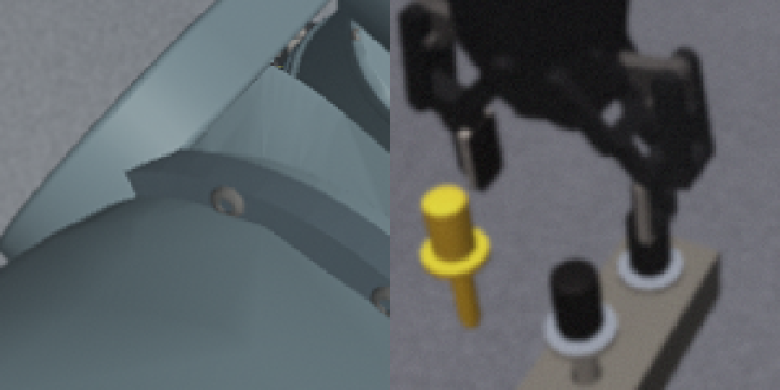

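The gripper straddles the long pin (crop pads near (472,165) and (645,215), grip top at (575,265)). The short pin is behind the right finger, clear of the path. Next I descend and close.

Request:
carry_out:
  deltas: "-1 -1 35 0 0 0 0; -1 -1 68 0 0 0 0; -1 -1 68 0 0 0 0; -1 -1 68 0 0 0 0.4; -1 -1 68 0 0 0 0.8; -1 -1 68 0 0 0 1; -1 -1 68 0 0 0 1; -1 -1 68 0 0 0 1; -1 -1 68 0 0 0 1; -1 -1 68 0 0 0 1"

```text
time_s: 3.92
eef_pos: [0.5273, -0.237, 0.0846]
eef_rot: [0.001, 0.651, 0.759, 0.0]
wrist_force: [-0.3, 1.1, 6.5]
opening: 0.287
grasp_force: 58.7
```

Request:
carry_out:
  deltas: "0 0 -10 0 0 0 1; 0 0 -30 0 0 0 1; 0 0 -60 0 0 0 1; 0 0 -90 0 0 0 1; 0 0 -90 0 0 0 1; 0 0 -90 0 0 0 1"

```text
time_s: 4.68
eef_pos: [0.5257, -0.236, 0.1723]
eef_rot: [-0.001, 0.651, 0.759, -0.0]
wrist_force: [-1.0, -0.0, -1.8]
opening: 0.288
grasp_force: 59.6
```

Request:
carry_out:
  deltas: "60 17 0 0 0 0 1; 120 33 0 0 0 0 1; 180 49 0 0 0 0 1; 240 65 0 0 0 0 1; 290 79 0 0 0 0 1; 322 88 0 0 0 0 1; 322 88 0 0 0 0 1; 322 88 0 0 0 0 1; 322 88 0 0 0 0 1; 322 88 0 0 0 0 1"

```text
time_s: 5.92
eef_pos: [0.564, 0.0941, 0.1731]
eef_rot: [-0.0, 0.651, 0.759, -0.0]
wrist_force: [0.0, -0.3, -1.4]
opening: 0.29
grasp_force: 59.6
```

```bash
python3 - <<'E'
from h import *
a=vision.camera("top");b=vision.camera("scene")
A=np.hstack([cv2.resize(a[100:220,170:290],None,fx=3,fy=3,interpolation=3),cv2.resize(b[90:210,310:450],None,fx=3,fy=3,interpolation=3)])
cv2.imwrite("pics/c3.png",A)
o=sensors.get_obs();print(o["eef_pos"],o["eef_rot"],o["wrist_force"],o["time_s"])
p=o["eef_pos"];print(proj("scene",[p[0],p[1],p[2]-.07]),proj("scene",[.5635,.096,.065]))
E
```

```text
[0.5640592  0.09444607 0.17330587] [ 2.32126587e-05  6.51069950e-01  7.59017734e-01 -6.31583442e-06] [ 0.9097229  -0.35378051 -0.8317854 ] 6.025
[381.40869544 154.70704158] [379.45377124 171.27379047]
```

View pics/c3.png

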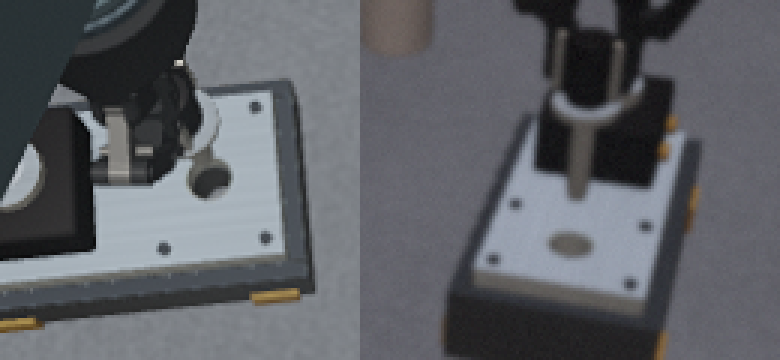

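```bash
python3 - <<'E'
from h import *
p=sensors.get_obs()["eef_pos"]
print(p, at("scene",382.8,155,.103), at("top",237.5,154.7,.103), proj("top",[p[0],p[1],.103]))
a=vision.camera("top")
cv2.imwrite("pics/c4.png",cv2.resize(a[125:175,215:265],None,fx=10,fy=10,interpolation=3))
E
```

```text
[0.5640592  0.09444607 0.17330587] [0.5664261  0.09535643 0.103     ] [0.55990755 0.09121585 0.103     ] [236.15420474 152.18506449]
```

View pics/c4.png

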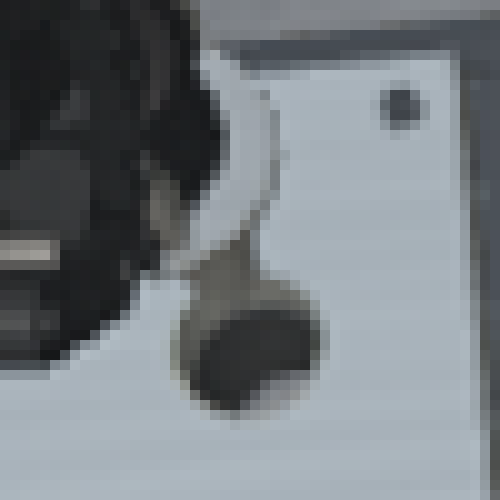

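Request:
carry_out:
  deltas: "2 -1 0 0 0 0 1; 2 -1 15 0 0 0 1; 2 -1 30 0 0 0 1; 2 -1 37 0 0 0 1; 2 -1 42 0 0 0 1; 2 -1 42 0 0 0 1"

```text
time_s: 6.82
eef_pos: [0.5625, 0.097, 0.1309]
eef_rot: [-0.0, 0.651, 0.759, -0.0]
wrist_force: [0.2, -0.3, -1.7]
opening: 0.287
grasp_force: 59.6
```

```bash
python3 - <<'E'
from h import *
a=vision.camera("top");b=vision.camera("scene")
A=np.hstack([cv2.resize(a[135:180,215:265],None,fx=8,fy=8,interpolation=3),cv2.resize(b[145:190,355:405],None,fx=8,fy=8,interpolation=3)])
cv2.imwrite("pics/c5.png",A)
o=sensors.get_obs();print(o["eef_pos"],o["eef_rot"],o["wrist_force"],o["time_s"])
E
```

```text
[0.56302832 0.09697941 0.13163696] [2.58665889e-04 6.50628013e-01 7.59396526e-01 1.95583416e-04] [-1.07081483  0.28783343 -2.13365144] 6.925
```

View pics/c5.png

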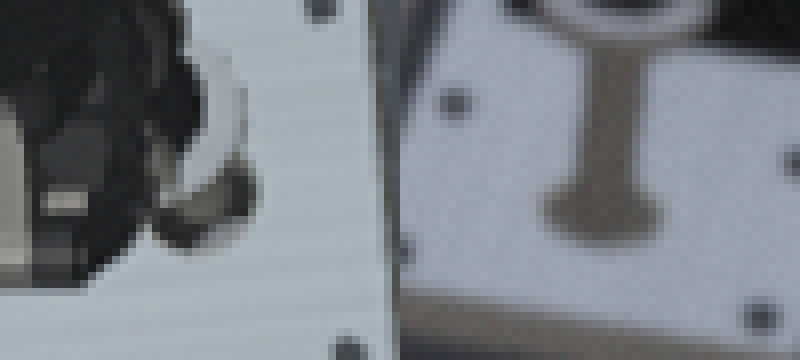

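The foot is inside the hole and centred to within about 1 mm sideways (scene crop: hole 543–662, shaft about 606). I'll continue down.

Request:
carry_out:
  deltas: "0 0 10 0 0 0 1; 0 0 20 0 0 0 1; 0 0 30 0 0 0 1; 0 0 37 0 0 0 1; 0 0 37 0 0 0 1"

```text
time_s: 7.55
eef_pos: [0.5621, 0.097, 0.0933]
eef_rot: [-0.001, 0.651, 0.759, -0.001]
wrist_force: [-0.1, -0.8, -2.1]
opening: 0.287
grasp_force: 59.6
```

Request:
carry_out:
  deltas: "0 0 6 0 0 0 1; 0 0 11 0 0 0 1; 0 0 14 0 0 0 1; 0 0 16 0 0 0 1; 0 0 17 0 0 0 1; 0 0 17 0 0 0 1"

```text
time_s: 8.3
eef_pos: [0.5627, 0.097, 0.0773]
eef_rot: [0.0, 0.651, 0.759, 0.0]
wrist_force: [0.9, -0.4, -2.8]
opening: 0.29
grasp_force: 59.6
```

```bash
python3 - <<'E'
from h import *
b=vision.camera("scene")
cv2.imwrite("pics/c6.png",cv2.resize(b[115:215,320:440],None,fx=5,fy=5,interpolation=3))
o=sensors.get_obs();print(o["eef_pos"],o["wrist_force"],o["time_s"])
E
```

```text
[0.56277909 0.09702271 0.07737839] [ 0.30418237  0.90652203 -0.75763443] 8.35
```

View pics/c6.png

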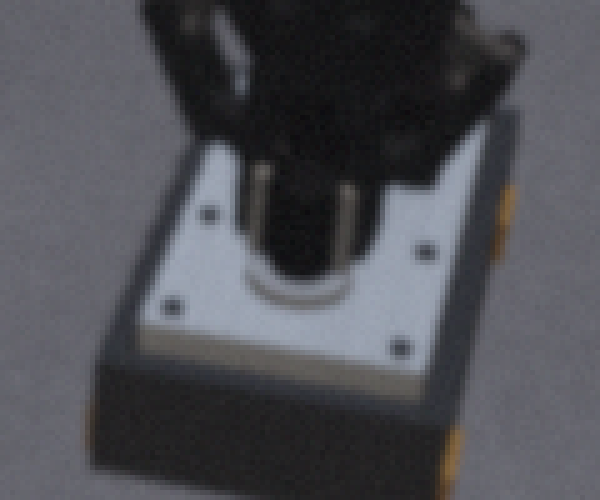

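The flange is a couple of millimetres above the carriage, around (300,290) in the crop. I'll ease it down until it touches.

Request:
carry_out:
  deltas: "0 0 0.7 0 0 0 1; 0 0 1.2 0 0 0 1; 0 0 1.5 0 0 0 1; 0 0 1.5 0 0 0 1"

```text
time_s: 8.85
eef_pos: [0.5627, 0.097, 0.0758]
eef_rot: [0.0, 0.651, 0.759, -0.0]
wrist_force: [-0.1, -0.4, -1.1]
opening: 0.287
grasp_force: 59.7
```

Request:
carry_out:
  deltas: "0 0 0.5 0 0 0 1; 0 0 1 0 0 0 1; 0 0 1 0 0 0 1; 0 0 1 0 0 0 1"

```text
time_s: 9.35
eef_pos: [0.5628, 0.097, 0.0757]
eef_rot: [0.0, 0.651, 0.759, -0.0]
wrist_force: [-2.8, 0.2, 7.4]
opening: 0.292
grasp_force: 60.6
```

Contact force shows the flange is seated. Release and retreat straight up.

Request:
carry_out:
  deltas: "0 0 0 0 0 0 0.6; 0 0 0 0 0 0 0.4; 0 0 0 0 0 0 0.2; 0 0 0 0 0 0 0.2; 0 0 0 0 0 0 0.2; 0 0 -10 0 0 0 0.2; 0 0 -40 0 0 0 0.2; 0 0 -90 0 0 0 0.2; 0 0 -150 0 0 0 0.2; -100 0 -150 0 0 0 0.2; -150 0 -150 0 0 0 0.2; -150 0 -150 0 0 0 0.2"

```text
time_s: 10.85
eef_pos: [0.5861, -0.0544, 0.226]
eef_rot: [0.001, 0.652, 0.759, 0.0]
wrist_force: [0.4, -0.5, -0.3]
opening: 0.802
grasp_force: 0.0
```

```bash
python3 - <<'E'
from h import *
a=vision.camera("top");b=vision.camera("scene")
A=np.hstack([cv2.resize(a[115:215,140:290],None,fx=2.6,fy=3.4,interpolation=3)[:340],cv2.resize(b[110:220,320:440],None,fx=3.1,fy=3.1,interpolation=3)[:340]])
cv2.imwrite("pics/c7.png",A)
o=sensors.get_obs();print(o["eef_pos"],o["wrist_force"],o["time_s"])
E
```

```text
[ 0.58610508 -0.05422903  0.22560346] [-0.1467976  -0.43036558 -0.82878671] 10.95
```

View pics/c7.png

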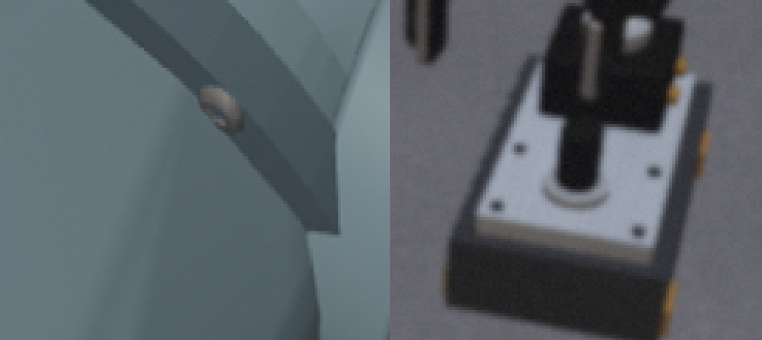

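The scene crop shows the pin upright at (577,190) with its flange flat on the carriage. The carriage is level and the gripper is clear.

```bash
python3 -c "
from bench import ctrl;print(ctrl.hand_in())"
```

```text
the job is handed in; nothing more can be done
None
```

The long pin is pushed home through the carriage into the base, with its flange resting on the carriage; the short pin was not touched, and the job was handed in at about 11 s.

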